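# Click the parts pail's lid shut all the way round

## Robot

A 6-joint arm with a two-finger parallel gripper is mounted at the origin on the work surface. World frame = base frame: x ahead of the robot, y to its left, z up, the work surface at z = 0. Lengths are in m, angles in rad, forces in N, time in s.
With the tool pointing down it reaches from about 0.275 to 0.825 m from the base axis. Payload 4.9 kg.
Tool frame: the origin (TCP) lies at the very end of the fingers, on their centre line; the grasp point (between the pads) lies 19 mm behind it (grip_depth is the distance from the TCP to the grasp point, in m); z points along the fingers, x is the direction in which the jaws open and shut, and the axes are right-handed (so a half turn about z gives the same grasp; the last joint's range is limited). The gripper opens to 85 mm and grips with 20 to 120 N. Pads are 22 mm wide; open, the fingers measure 114 mm over their backs; the gripper's body (76 mm by 85 mm) begins 54 mm behind the grasp point. The pads swing forward as they close: fully open they stand 13 mm farther back than shut.
Start: joints at [-1.406, 0.326, -0.193, 1.052, 0, 1.437], TCP at [0.162, -0.526, 0.231] pointing down, gripper open.
Joint ranges: [-2.65, 2.65], [-0.97, 1.79], [-1.3, 1.35], [-1.93, 2.1], [-1.47, 1.37], [-3.14, 3.14]. Speed limits (rad/s): [2.57, 2.57, 3.14, 3.14, 3.14, 3.14].

## Interface

Orientations are given as [roll, pitch, yaw] about the fixed x, y, z axes, in that order (R = Rz(yaw) Ry(pitch) Rx(roll)).
In Python, from bench import * gives the robot as it stands. Calls block until the motion is done:
- movep(position, orientation): joint-space move of the TCP to a pose.
- move_linear(position, attitude=None, v=0.15): straight line of the TCP; attitude=None keeps the orientation; v is the mean speed in m/s.
- set_joints(angles): joint-space move.
- move_gripper(opening): finger opening in m; the grip force is fixed at half the most; returns when the fingers have stopped.
- wait(seconds).
- inverse_kinematics(position, orientation): joint angles nearest the present ones, or None.
- read_camera(name): name is "scene" or "top" or "wrist"; returns a dict with "color" (480x640x3 uint8, red, green, blue), "depth" (480x640 float32, m along the optical axis (not along the pixel's ray), 0 where there is no reading), "mtx" (3x3 intrinsics, pixels), "R" (3x3) and "t" (3): a world point X has camera coordinates R X + t. Camera axes: x right, y down, z forward; pixel columns grow to the right and rows downward; lengths in m; the calibration is good to about 2 mm. A picture is of the moment at which its call begins.
A pose or a line that the arm cannot do raises PlanningError and nothing moves.
- sign_off(): hands the job in, once; it reports no verdict.
Readings, each from a call of its own:
- current_time_s(): time.
- current_joints(): joint angles.
- current_dq(): joint speeds.
- current_joint_torque(): joint torques, N m.
- current_position(): TCP position.
- current_tcp_rot(): TCP orientation.
- current_wrist_force(): force on the tool from outside, world axes, zero at the start.
- current_wrist_torque(): the same for the moment, N m.
- current_finger_gap(): finger opening in m.
Only numpy, scipy, OpenCV 4.12 (cv2) and the standard library are available. Lean on these libraries where they do the work, as an engineer would, in place of code of your own. Each camera call takes 0.05 s, during which the arm holds its last target.

## Task

The lid of the green parts pail has been laid on but only clicked in at one side. Go round its rim and press down every section that still stands up until it clicks shut, so that the whole rim lies flush. Only press: leave the pail standing where it is, pick nothing up, and do not disturb the things around it.

Things in the scene. Friction and masses are not known exactly. Their poses are not given: they have to be found in the camera images.
- pail: Loose green plastic pail full of hardware, 2.5 to 4 kg, too heavy to tip or slide when its rim is pressed straight down. Tapered, 150 mm across the foot, 191 mm across the top bead, 150 mm high without its lid. Origin: centre of its underside on the table, z up. A wire bail with black grip hangs down at its +x side (to 101 mm from the axis, below 130 mm height); ears at +y and -y.
- lid_center (a point): Top of the white lid's sunken middle panel, on the pail's axis, 152.5 mm above the table; the panel (67 mm radius) is down already and does not move. Round it, slits cut the rim into six 60-degree sections from 67 to 101 mm radius, section k centred (k-1) x 60 degrees counterclockwise from the pail's +x. Each folds about a line 66 mm from the axis, 150 mm up. Shut, the rim's top is 157.5 mm up.
- pad_1 (a point): Centre of the top of the grey ribbed thumb pad on rim section 1 (26 mm along the rim, 9 mm across, 93 mm from the pail's axis), the place to press, straight down. It moves with the section: 159 mm above the table when shut, about 10 mm higher and 5 mm nearer the axis when standing up.
- section_1 (a joint): Fold angle of rim section 1, rad: 0 = clicked shut, flush; about 0.39 = standing up; it rests only at these ends. Pressed at the pad it resists with up to about 8 N early on, then less; past 0.2 it jumps shut by itself and stays, but let go before that it springs up again. Shut, it sits on a hard stop; pressing it again does no harm. Starts shut.
- pad_2 (a point): Centre of the top of the grey ribbed thumb pad on rim section 2 (26 mm along the rim, 9 mm across, 93 mm from the pail's axis), the place to press, straight down. It moves with the section: 159 mm above the table when shut, about 10 mm higher and 5 mm nearer the axis when standing up.
- section_2 (a joint): Fold angle of rim section 2, rad: 0 = clicked shut, flush; about 0.39 = standing up; it rests only at these ends. Pressed at the pad it resists with up to about 8 N early on, then less; past 0.2 it jumps shut by itself and stays, but let go before that it springs up again. Shut, it sits on a hard stop; pressing it again does no harm. Starts shut or standing.
- pad_3 (a point): Centre of the top of the grey ribbed thumb pad on rim section 3 (26 mm along the rim, 9 mm across, 93 mm from the pail's axis), the place to press, straight down. It moves with the section: 159 mm above the table when shut, about 10 mm higher and 5 mm nearer the axis when standing up.
- section_3 (a joint): Fold angle of rim section 3, rad: 0 = clicked shut, flush; about 0.39 = standing up; it rests only at these ends. Pressed at the pad it resists with up to about 8 N early on, then less; past 0.2 it jumps shut by itself and stays, but let go before that it springs up again. Shut, it sits on a hard stop; pressing it again does no harm. Starts standing.
- pad_4 (a point): Centre of the top of the grey ribbed thumb pad on rim section 4 (26 mm along the rim, 9 mm across, 93 mm from the pail's axis), the place to press, straight down. It moves with the section: 159 mm above the table when shut, about 10 mm higher and 5 mm nearer the axis when standing up.
- section_4 (a joint): Fold angle of rim section 4, rad: 0 = clicked shut, flush; about 0.39 = standing up; it rests only at these ends. Pressed at the pad it resists with up to about 8 N early on, then less; past 0.2 it jumps shut by itself and stays, but let go before that it springs up again. Shut, it sits on a hard stop; pressing it again does no harm. Starts standing.
- pad_5 (a point): Centre of the top of the grey ribbed thumb pad on rim section 5 (26 mm along the rim, 9 mm across, 93 mm from the pail's axis), the place to press, straight down. It moves with the section: 159 mm above the table when shut, about 10 mm higher and 5 mm nearer the axis when standing up.
- section_5 (a joint): Fold angle of rim section 5, rad: 0 = clicked shut, flush; about 0.39 = standing up; it rests only at these ends. Pressed at the pad it resists with up to about 8 N early on, then less; past 0.2 it jumps shut by itself and stays, but let go before that it springs up again. Shut, it sits on a hard stop; pressing it again does no harm. Starts standing.
- pad_6 (a point): Centre of the top of the grey ribbed thumb pad on rim section 6 (26 mm along the rim, 9 mm across, 93 mm from the pail's axis), the place to press, straight down. It moves with the section: 159 mm above the table when shut, about 10 mm higher and 5 mm nearer the axis when standing up.
- section_6 (a joint): Fold angle of rim section 6, rad: 0 = clicked shut, flush; about 0.39 = standing up; it rests only at these ends. Pressed at the pad it resists with up to about 8 N early on, then less; past 0.2 it jumps shut by itself and stays, but let go before that it springs up again. Shut, it sits on a hard stop; pressing it again does no harm. Starts shut or standing.
- tape_center (a point): Bystander: loose roll of yellow tape lying flat, 90 mm across, 25 mm high; the point is its centre, half-way up.
- wrench: Bystander: loose steel wrench lying flat, 170 mm long along its x, handle to -x; origin under its middle.
- bin_center (a point): Bystander: loose small black open bin with steel hooks in it, 115 x 85 x 55 mm high; the point is its centre, half-way up.

How it is judged:
At the end, for the whole second after the job is handed in: All six rim sections are clicked shut (fold angle under 0.05 rad), the pail stands upright (within 0.05 rad) and at rest within 30 mm of where it stood, and the tape, wrench and bin lie within 30 mm of where they lay (value of joint each of section_1, section_2, section_3, section_4, section_5, section_6 below 0.05 rad and distance of each of pail, tape_center, wrench, bin_center from where it was at the start of the episode below 0.03 m and angle between pail's own z axis and vertical below 0.05 rad and linear speed of pail below 0.02 m/s); the robot touches nothing.
It fails at once if the pail is lifted off the table (height (world z) of pail above 0.015 m).
It fails at once if the pail is pushed more than 30 mm away (distance of pail from where it was at the start of the episode above 0.03 m).
It fails at once if the pail is tipped by more than 0.15 rad (angle between pail's own z axis and vertical above 0.15 rad).
It fails at once if the tape, the wrench or the bin is picked up or disturbed (moved more than 30 mm) (distance of any of tape_center, wrench, bin_center from where it was at the start of the episode above 0.03 m).
It also fails if it takes over 54 s, if anything falls off the work surface, if the arm or the gripper's body presses on something with over 40 N, if the wrist force passes 120 N, or if a joint passes its speed limit or range.

## Working session

There is one attempt and no reset: what is moved stays moved. The work goes in short steps, each a Python script; the robot and the scene stay as the last script left them, time stands still between calls to the robot, and variables do not carry over. Pictures are saved under pics/ and viewed, and the job is handed in when it is done.

```bash
mkdir -p pics; python3 - <<'E'
from bench import *
import cv2,numpy as np
for n in ["scene","top"]:
    c=read_camera(n); np.savez(n+"0.npz",**c)
    cv2.imwrite(f"pics/{n}0.png",c["color"][...,::-1]); print(n,c["mtx"].round(1).tolist(),c["R"].round(3).tolist(),c["t"].round(3))
print(current_time_s(),current_position(),current_tcp_rot())
E
```

```text
scene [[584.2, 0.0, 314.8], [0.0, 584.2, 238.3], [0.0, 0.0, 1.0]] [[-0.196, 0.981, -0.003], [0.829, 0.164, -0.534], [-0.523, -0.107, -0.845]] [ 0.114 -0.365  1.519]
top [[434.3, 0.0, 316.2], [0.0, 434.3, 239.9], [0.0, 0.0, 1.0]] [[0.009, -1.0, 0.013], [-0.988, -0.011, -0.155], [0.155, -0.011, -0.988]] [-0.013  0.534  0.978]
0.1 [ 0.16184155 -0.52513737  0.23058673] [-3.14140820e+00  1.50362479e-03 -1.27197135e+00]
```

View pics/scene0.png

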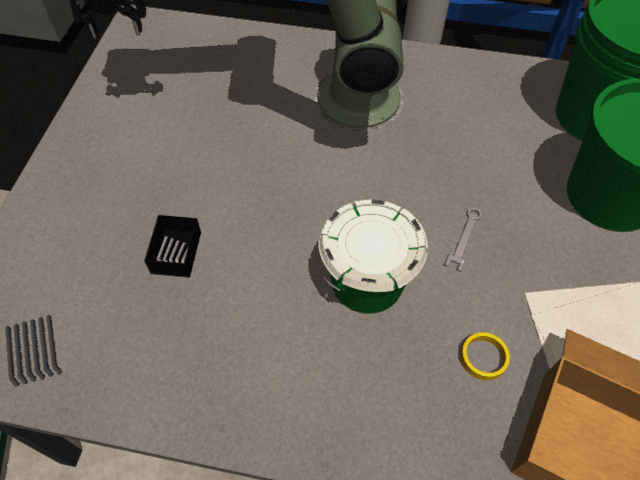

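View pics/top0.png

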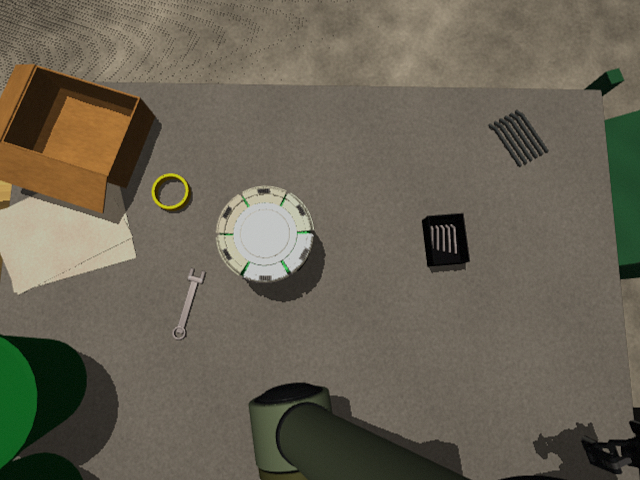

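The pail's lid is at about (265,234) in top and (373,245) in scene. The wrench, tape and bin all lie well clear of it. Next I'll enlarge the lid and use depth to measure it.

```bash
cat > h.py <<'E'
import numpy as np,cv2
def cloud(c):
    K=c["mtx"];d=c["depth"];v,u=np.mgrid[0:480,0:640]
    P=np.stack([(u-K[0,2])/K[0,0]*d,(v-K[1,2])/K[1,1]*d,d],-1)
    return (P-c["t"])@c["R"]
E
python3 - <<'E'
from h import *
for n,(u,v,w) in {"scene":(373,245,70),"top":(265,234,60)}.items():
    c=dict(np.load(n+"0.npz")); X=cloud(c)
    cv2.imwrite(f"pics/{n}_crop.png",cv2.resize(c["color"][v-w:v+w,u-w:u+w,::-1],(600,600),interpolation=cv2.INTER_CUBIC))
    sl=(slice(v-w,v+w),slice(u-w,u+w)); p=X[sl].reshape(-1,3); ok=c["depth"][sl].ravel()>0; p=p[ok]
    q=p[(p[:,2]>.14)&(p[:,2]<.2)]
    (cx,cy),r=cv2.minEnclosingCircle(q[:,:2].astype(np.float32)); print(n,len(q),cx,cy,r)
    for it in range(1):
        d=q[:,:2]-[cx,cy]; rr=np.hypot(*d.T); a=np.degrees(np.arctan2(d[:,1],d[:,0]))%360
        print("center z",np.median(q[rr<.06,2]))
        for k in range(0,360,10):
            m=(abs((a-k+180)%360-180)<5)&(rr>.08); print(k,m.sum(),np.median(q[m,2]).round(4),q[m,2].max().round(4),rr[m].max().round(4))
E
```

```text
scene 7846 0.53084397315979 0.10046788305044174 0.10316812247037888
center z 0.1542097454757022
0 116 0.1644 0.1734 0.1027
10 111 0.1648 0.172 0.1027
20 107 0.1623 0.1699 0.1025
30 81 0.162 0.1688 0.1018
40 122 0.161 0.1707 0.1029
50 107 0.1639 0.1718 0.1026
60 102 0.1663 0.1731 0.1026
70 92 0.1634 0.1722 0.1019
80 86 0.1645 0.1715 0.1024
90 65 0.1615 0.1677 0.1024
100 100 0.1618 0.1706 0.103
110 84 0.1646 0.1702 0.1031
120 75 0.1665 0.1738 0.1027
130 68 0.1658 0.1728 0.1026
140 70 0.1634 0.1696 0.1029
150 64 0.1602 0.1684 0.0992
160 77 0.1562 0.1614 0.0994
170 75 0.1564 0.162 0.1005
180 75 0.1577 0.1623 0.1017
190 76 0.1561 0.1624 0.0987
200 70 0.157 0.1644 0.0998
210 71 0.154 0.1619 0.1031
220 76 0.156 0.1619 0.1011
230 71 0.1567 0.1608 0.0999
240 75 0.1563 0.1633 0.1008
250 67 0.157 0.1618 0.0993
260 75 0.1565 0.1611 0.0991
270 60 0.1571 0.1669 0.1026
280 81 0.1612 0.1683 0.1025
290 86 0.1629 0.1719 0.1026
300 96 0.1642 0.1727 0.1026
310 102 0.1631 0.1711 0.1029
320 110 0.1617 0.1697 0.1031
330 95 0.1588 0.1672 0.1029
340 105 0.1616 0.17 0.1022
350 111 0.1637 0.1719 0.1025
top 729
[... 375 characters left out ...]
0.1032
110 80 0.1636 0.1704 0.1027
120 85 0.1644 0.1723 0.1026
130 84 0.1632 0.1718 0.1031
140 87 0.1626 0.1688 0.103
150 82 0.1572 0.1669 0.1032
160 79 0.1548 0.1597 0.1017
170 85 0.1547 0.1595 0.1021
180 84 0.1562 0.1611 0.1019
190 82 0.1548 0.1606 0.1022
200 85 0.1549 0.1612 0.102
210 76 0.1523 0.1612 0.1023
220 82 0.1556 0.1615 0.1023
230 87 0.155 0.1603 0.1021
240 84 0.1554 0.162 0.1015
250 77 0.1554 0.1614 0.1017
260 74 0.1547 0.1602 0.1014
270 75 0.1526 0.1648 0.1015
280 86 0.1608 0.1674 0.1032
290 80 0.1625 0.1689 0.1025
300 80 0.1641 0.1713 0.1027
310 71 0.1631 0.169 0.102
320 74 0.1613 0.1689 0.1027
330 58 0.1595 0.1658 0.1019
340 74 0.1624 0.1676 0.1015
350 70 0.1642 0.1702 0.1018
```

View pics/scene_crop.png

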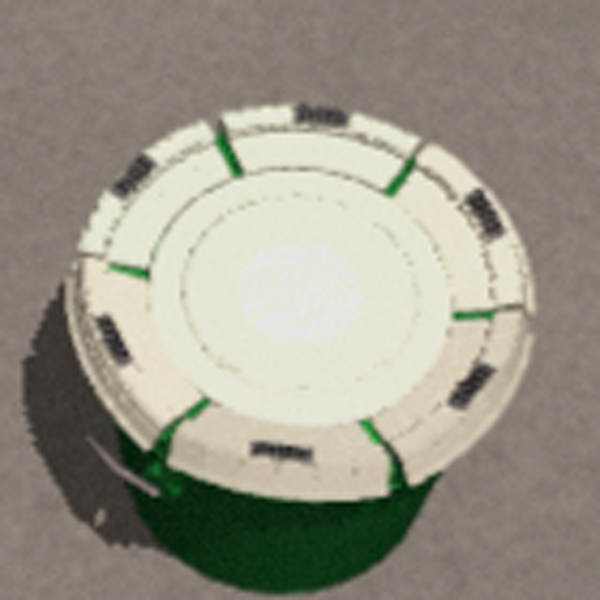

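View pics/top_crop.png

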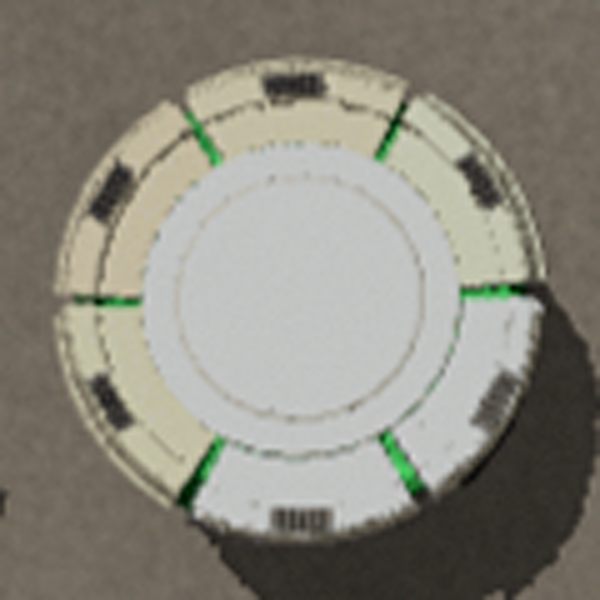

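```bash
python3 - <<'E'
from h import *
for n in ["scene","top"]:
    c=dict(np.load(n+"0.npz")); X=cloud(c); g=c["color"].astype(int)
    m=(np.hypot(X[...,0]-.531,X[...,1]-.1015)<.108)&(X[...,2]>.15)&(g.max(-1)<140)&(np.ptp(g,axis=-1)<30)
    m&=np.hypot(X[...,0]-.531,X[...,1]-.1015)>.075
    N,L,S,C=cv2.connectedComponentsWithStats(m.astype(np.uint8))
    for i in range(1,N):
        if S[i,4]>8:
            p=X[L==i].mean(0); d=p[:2]-[.531,.1015]; print(n,C[i].round(1),S[i,4],p.round(4),np.hypot(*d).round(4),np.degrees(np.arctan2(d[1],d[0])).round(1))
E
```

```text
scene [377.5 201.8] 49 [0.4372 0.0969 0.1594] 0.0939 -177.2
scene [333.5 215.7] 53 [0.4862 0.0183 0.159 ] 0.0945 -118.3
scene [415.7 224.4] 50 [0.4824 0.1753 0.169 ] 0.0884 123.4
scene [321.1 246.6] 12 [0.5605 0.0082 0.1608] 0.0979 -72.5
scene [329. 254.] 45 [0.5779 0.0262 0.1682] 0.0887 -58.1
scene [412.5 264.4] 53 [0.5703 0.1787 0.169 ] 0.0867 63.0
scene [394.  280.2] 12 [0.6029 0.1504 0.1579] 0.0869 34.2
scene [368.5 279.9] 41 [0.6176 0.1053 0.1693] 0.0867 2.5
top [263.5 190.9] 74 [0.6176 0.1058 0.1657] 0.0867 2.8
top [303.8 212.2] 140 [0.5737 0.0208 0.1627] 0.0913 -62.1
top [228.7 212.6] 109 [0.5705 0.1768 0.1637] 0.0851 62.3
top [304.1 253.6] 68 [0.4871 0.019  0.158 ] 0.0934 -118.0
top [227.5 257.9] 109 [0.4757 0.1756 0.1635] 0.0924 126.7
top [264.5 277.8] 53 [0.4365 0.0994 0.1573] 0.0946 -178.7
```

Pads lie at about 2.5° + 60°k around (0.530, 0.101). The sections at 2.5°, 62.5°, 122.5° and -57.5° stand up (pads at about 0.169), and those at 182° and 242° are down (about 0.159). I'll press the first standing pad with the gripper closed, descending step by step while watching the force.

```bash
cat >> h.py <<'E'
from bench import *
C=np.array([.530,.101])
def xy(a,r=.091): a=np.radians(a); return C+r*np.array([np.cos(a),np.sin(a)])
def press(a,yaw,zend=.1585,flim=25):
    p=xy(a); o=[np.pi,0,yaw]
    movep([*p,.215],o); f0=np.array(current_wrist_force())
    move_linear([*p,.178],v=.12)
    z=.178; log=[]
    while z>zend:
        z-=.002; move_linear([*p,z],v=.04)
        f=np.array(current_wrist_force())-f0; log.append((round(current_position()[2],4),*f.round(1)))
        if f[2]>flim: break
    print(a,round(current_time_s(),1)); print(log)
    move_linear([*p,.2],v=.15)
E
python3 - <<'E'
from h import *
move_gripper(0)
movep([*xy(-57.5),.25],[np.pi,0,-1.272]); print(current_time_s(),current_finger_gap(),current_wrist_force())
press(-57.5,-1.272)
E
```

```text
3.3167 0.00037307995103469263 [ 0.28780997 -0.02659378  0.83014118]
-57.5 6.5
[(np.float64(0.1768), np.float64(1.3), np.float64(-0.8), np.float64(0.3)), (np.float64(0.174), np.float64(0.5), np.float64(-0.7), np.float64(-0.8)), (np.float64(0.1718), np.float64(-0.0), np.float64(-0.9), np.float64(0.3)), (np.float64(0.1698), np.float64(0.9), np.float64(-0.8), np.float64(-0.5)), (np.float64(0.1679), np.float64(0.9), np.float64(-0.0), np.float64(-0.8)), (np.float64(0.1658), np.float64(0.7), np.float64(0.1), np.float64(0.1)), (np.float64(0.1637), np.float64(-0.3), np.float64(-0.8), np.float64(1.1)), (np.float64(0.1618), np.float64(0.4), np.float64(-0.3), np.float64(0.3)), (np.float64(0.1598), np.float64(-0.4), np.float64(-0.3), np.float64(-0.5)), (np.float64(0.1587), np.float64(-0.7), np.float64(-1.1), np.float64(4.3))]
```

```bash
python3 - <<'E'
from h import *
for n,(u,v,w) in {"scene":(373,245,70),"top":(265,234,70)}.items():
    c=read_camera(n)
    cv2.imwrite(f"pics/{n}1.png",cv2.resize(c["color"][v-w:v+w,u-w:u+w,::-1],(560,560),interpolation=cv2.INTER_CUBIC))
E
```

```text
(no output)
```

View pics/scene1.png

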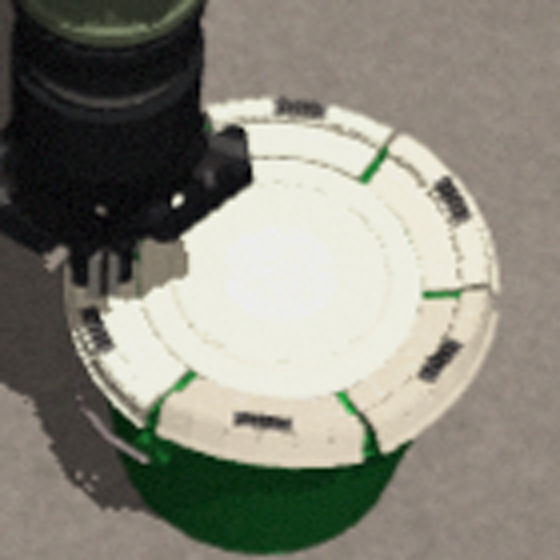

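View pics/top1.png

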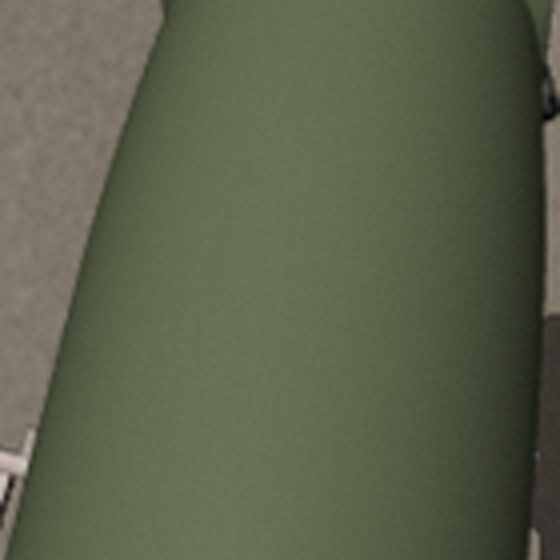

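```bash
cat >> h.py <<'E'
def heights(n="scene"):
    c=read_camera(n); X=cloud(c); d=X[...,:2]-C; r=np.hypot(d[...,0],d[...,1]); a=np.degrees(np.arctan2(d[...,1],d[...,0]))
    for k in range(6):
        A=2.5+60*k; m=(abs((a-A+180)%360-180)<20)&(r>.08)&(r<.1)&(X[...,2]<.178)&(X[...,2]>.14)
        z=X[...,2][m]; print(n,A,m.sum(),np.percentile(z,[50,90]).round(4) if len(z) else None)
    return c
E
python3 - <<'E'
from h import *
heights(); print(current_position())
E
```

```text
scene 2.5 387 [0.1653 0.1698]
scene 62.5 341 [0.1652 0.1697]
scene 122.5 265 [0.1661 0.1702]
scene 182.5 279 [0.157  0.1604]
scene 242.5 2 [0.1584 0.1587]
scene 302.5 309 [0.1563 0.1599]
[0.57802022 0.02428616 0.19860657]
```

Section at -57.5° is now shut: its height fell from about 0.164 to 0.156. I'll press the others the same way.

```bash
python3 - <<'E'
from h import *
for a in (2.5,62.5,122.5):
    press(a,-1.272); heights()
E
```

```text
2.5 10.5
[(np.float64(0.1767), np.float64(0.8), np.float64(-0.3), np.float64(-0.0)), (np.float64(0.174), np.float64(0.5), np.float64(0.3), np.float64(-0.4)), (np.float64(0.1718), np.float64(1.1), np.float64(0.1), np.float64(-0.8)), (np.float64(0.1699), np.float64(-0.5), np.float64(0.6), np.float64(-0.7)), (np.float64(0.1685), np.float64(1.7), np.float64(0.9), np.float64(2.7)), (np.float64(0.1665), np.float64(3.4), np.float64(0.5), np.float64(3.9)), (np.float64(0.1632), np.float64(0.2), np.float64(0.5), np.float64(0.3)), (np.float64(0.1612), np.float64(-0.1), np.float64(0.6), np.float64(0.1)), (np.float64(0.1597), np.float64(0.5), np.float64(0.4), np.float64(0.1)), (np.float64(0.1587), np.float64(-0.5), np.float64(-0.4), np.float64(4.4))]
scene 2.5 432 [0.156  0.1599]
scene 62.5 348 [0.1653 0.1698]
scene 122.5 262 [0.1661 0.1699]
scene 182.5 0 None
scene 242.5 289 [0.1568 0.1605]
scene 302.5 348 [0.1561 0.1601]
62.5 14.4
[(np.float64(0.1766), np.float64(0.5), np.float64(-0.7), np.float64(0.3)), (np.float64(0.1741), np.float64(0.1), np.float64(0.9), np.float64(0.3)), (np.float64(0.1718
[... 995 characters left out ...]
1699), np.float64(-0.8), np.float64(0.2), np.float64(0.9)), (np.float64(0.1679), np.float64(-0.3), np.float64(-0.4), np.float64(-0.6)), (np.float64(0.1658), np.float64(-0.4), np.float64(-0.1), np.float64(-0.7)), (np.float64(0.1637), np.float64(-0.3), np.float64(-0.9), np.float64(-0.5)), (np.float64(0.1618), np.float64(-0.2), np.float64(0.4), np.float64(0.2)), (np.float64(0.1598), np.float64(-0.9), np.float64(-0.2), np.float64(0.5)), (np.float64(0.1587), np.float64(-2.7), np.float64(-0.3), np.float64(5.1))]
scene 2.5 426 [0.1558 0.1597]
scene 62.5 361 [0.1565 0.16  ]
scene 122.5 284 [0.1569 0.1603]
scene 182.5 280 [0.1568 0.1605]
scene 242.5 290 [0.1568 0.1604]
scene 302.5 352 [0.1567 0.1603]
```

All six sections read flush. I'll retract and do a final check with both cameras.

```bash
python3 - <<'E'
from h import *
p=current_position(); move_linear([p[0],p[1],.25]); set_joints([-1.406,0.326,-0.193,1.052,0,1.437])
for n in ["scene","top"]:
    c=heights(n); cv2.imwrite(f"pics/{n}2.png",c["color"][...,::-1])
    o=np.load(n+"0.npz")["color"]; X=cloud(c)
    cv2.imwrite(f"pics/{n}d.png",cv2.absdiff(o,c["color"]))
    q=X.reshape(-1,3); q=q[(q[:,2]>.14)&(q[:,2]<.2)&(np.hypot(*(q[:,:2]-C).T)<.13)]
    print(cv2.minEnclosingCircle(q[:,:2].astype(np.float32)))
print(current_time_s())
s=[cv2.imread(f"pics/{f}.png") for f in("scene2","top2","scened","topd")]
s=[cv2.resize(i,(400,300)) for i in s]
cv2.imwrite("pics/final.png",np.vstack([np.hstack(s[:2]),np.hstack(s[2:])]))
E
```

```text
scene 2.5 427 [0.1556 0.16  ]
scene 62.5 352 [0.1563 0.1603]
scene 122.5 289 [0.157  0.1604]
scene 182.5 290 [0.1567 0.1603]
scene 242.5 286 [0.1566 0.1602]
scene 302.5 346 [0.1566 0.1601]
((0.5305224061012268, 0.09923820942640305), 0.10292660444974899)
top 2.5 280 [0.1556 0.159 ]
top 62.5 289 [0.1557 0.1589]
top 122.5 280 [0.1557 0.1592]
top 182.5 305 [0.1552 0.1591]
top 242.5 295 [0.1556 0.1589]
top 302.5 266 [0.1556 0.1587]
((0.5307460427284241, 0.10185030847787857), 0.10125695914030075)
22.1333
```

View pics/final.png

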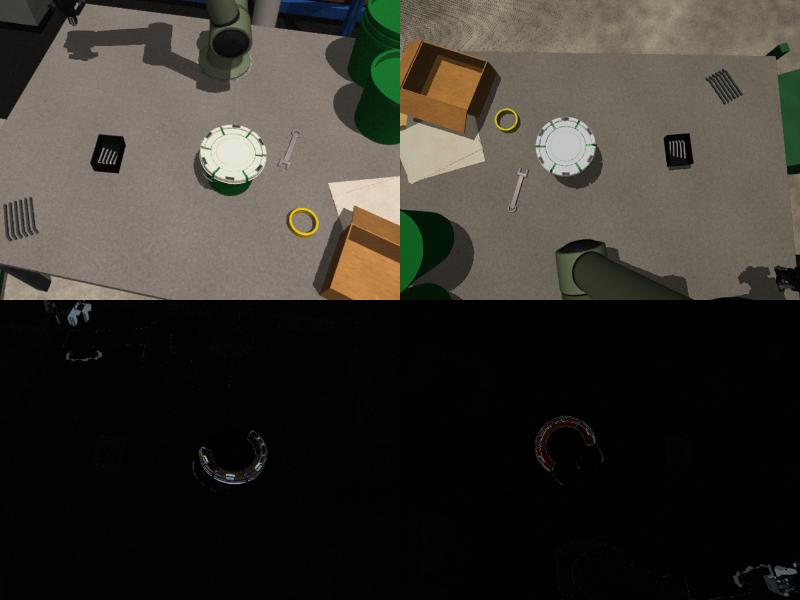

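The difference images show changes only in the four pressed sections and the gripper. The tape, wrench, bin and pail have not moved.

```bash
python3 -c "
from bench import *
sign_off()"
```

```text
the job is handed in; nothing more can be done
```

The whole rim of the pail lid is now clicked shut, and the job is handed in. With the gripper closed, I pressed the four sections that stood up, at about 2.5°, 62.5°, 122.5° and -57.5° in world axes. The other two were already down, so I left them alone.

- **Rim:** in both cameras all six sections read the same height, about 0.156 m median. The four I pressed had stood at about 0.165 m.
- **Surroundings:** comparing the before and after images, only the pressed sections and the gripper changed. The pail, tape, wrench and bin show no movement.
- **Time:** about 22 s of the 54 s allowed.
- **Forces:** sampled wrist force was about 5 N at most. On three of the four sections the samples did not show the resistance before the click. I relied on the depth readings to confirm those were shut.

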